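# Find the socket that fits the cart caster's kingpin nut

### The arm

A 7-joint arm with a two-finger parallel gripper is mounted at the origin on the work surface. World frame = base frame: x ahead of the robot, y to its left, z up, the work surface at z = 0. Lengths are in m, angles in rad, forces in N, time in s.
With the tool pointing down it reaches from about 0.35 to 0.9 m from the base axis. Payload 8.1 kg.
Tool frame: the origin (TCP) lies at the very end of the fingers, on their centre line; the grasp point (between the pads) lies grip_point_offset behind it (grip_point_offset is the distance from the TCP to the grasp point, in m); z points along the fingers, y is the direction in which the jaws open and shut (so a half turn about z gives the same grasp; the last joint's range is limited). The gripper opens to 92 mm and grips with 3 to 60 N. Pads are 19 mm wide; open, the fingers measure 130 mm over their backs; the gripper's body (75 mm by 190 mm) begins 47 mm behind the grasp point.
Start: joints at [1.159, 0.434, 0.025, 1.573, -0.012, 1.134, -0.075], TCP at [0.19, -0.595, 0.227] pointing down, gripper open.
Joint ranges: [-2.62, 2.62], [-0.44, 2.09], [-1.27, 1.32], [0.08, 2.57], [-1.32, 4.46], [0.12, 2], [-2.74, 2.74]. Speed limits (rad/s): [2.22, 2.22, 3.01, 3.01, 3.14, 3.14, 3.14].

### API

Orientations are given as a rotation vector (axis times angle).
In Python, from cell import * gives the robot as it stands.
- The arm moves only by the tool drive_tool, never from a script. Its argument "increments" is a list of rows, each an object of numbers: "grip": the gripper's target within -1 to 1 (shut at 1, half-way at 0, fully open at -1); "tx", "ty", "tz": the shift along the world's x, y, z normalised to -1 to 1, where 1 is 400 mm; "turn": the turn about the world's z normalised to -1 to 1, where 1 is 60 degrees. In form: [{"grip": .., "tx": .., "ty": .., "tz": .., "turn": ..}, ...]. A call has 1 to 20 rows; each row is the pose to reach, as a shift and turn from the pose measured when the call began; what a row does not reach only later rows make up. A row lasts 1/10 s, in which the tool goes at most 50 mm and 8.59 degrees, less where a joint would pass 70% of its speed; a pose out of reach is approached as far as the arm can. A call with a number of a shift or a turn outside -1 to 1 is refused whole. A call with a gripper value outside its range is refused whole. The fingers move at their own pace and stop on an object; "newtons" is the grip in N (left out, the last holds). Time passes only in rows, so rows that repeat a pose let the fingers close. It gives the time, the measured TCP pose, the force and the opening at its end, in the units of the state.
- observe(): the state, without advancing time (a new reading comes with each control period).
- get_image(name): name is "side" or "top"; returns the picture (400x640x3 uint8, red, green, blue); there is no depth.
- camera_info(name): a dict with "fx", "fy", "cx", "cy" (pixels), "eye" and "rotation" of the camera in the world. Camera axes: x right, y down, z forward; pixel columns grow to the right and rows downward; lengths in m; the calibration is good to about 2 mm. A picture is of the moment at which its call begins. camera_info takes no time and is no camera call.
- sign_off(): hands the job in, once; it reports no verdict.
The state is a dict: "clock": time; "joints": joint angles; "dq": joint speeds; "joint_efforts": joint torques, N m; "position": TCP position; "ee_rot": TCP orientation; "force": force on the tool from outside, world axes, zero at the start; "ft_torque": the same for the moment, N m; "width": opening from 0.0 (shut) to 1.0 (fully open).
Only numpy, scipy, OpenCV 4.12 (cv2) and the standard library are available. Lean on these libraries where they do the work, as an engineer would, in place of code of your own. Each camera call takes 0.05 s, during which the arm holds its last target. There are 200 camera calls.

### The job

A swivel caster from one of the carts is clamped in the bench vise, with its kingpin nut facing up in the round dish of the mounting plate. Try the three deep sockets from the steel tray on that nut to find the one that fits, standing any that does not fit back upright on the tray. Finish while still gripping the right socket, upright and pushed fully home over the nut down to the floor of the dish; knock no socket over and leave everything else on the bench where it is.

Things in the scene. Friction and masses are not known exactly. Their poses are not given: they have to be found in the camera images.
- nut (a point): on the kingpin nut's axis, at the floor of its dish, 144 mm above the table; z up. Two of the nut's flats face +x and -x of this frame. The nut is 12 mm high with a chamfered top, and 19, 24 or 30 mm across flats in turn (which one is not told). A socket that fits goes down to this point when its hexagon is in line (1 mm play each side); one too small stops on the nut, mouth 12 mm above
- plate (a point): centre of the top of the caster's flat steel mounting plate, 18 mm above nut, 162 mm above the table; plate 104 x 88 mm along x, y. The round, straight-walled dish with the nut is sunk 18 mm into it, 33.5, 41 or 49.5 mm across (for the 19, 24, 30 mm nut): a socket too large for the nut cannot enter the dish and stops on the plate, mouth 0 mm above
- vise: the bench vise that clamps the caster's wheel, fixed; base 110 x 200 mm, jaws 64 mm high; origin on the table under the jaws' centre, the nut 35 mm towards -x. Two more casters as high wait in a wooden cradle towards its -y, the nearer kingpin 0.23 to 0.28 m from the nut
- tray: shallow steel tray fixed to the bench, 150 x 310 mm, rim 16 mm high, walls and floor 3 mm; origin under its centre, x along the short side, y along the long one. The sockets stand on its floor, 3 mm above the table, in a row at about x = +10 mm, y = -100, -15 and +70 mm; which one stands where varies
- socket_small: the smallest deep impact socket: dark steel cylinder 30 mm across, 78 mm long, standing mouth down in the tray, any place and yaw. Origin: centre of the mouth; z up. Mouth: hexagonal hole 21 mm across flats, 24 mm deep, for a 19 mm nut; two flats face +x and -x. Grip it 24 to 78 mm above the mouth, where it is fully round. A dark pin dot near the top marks the +x and -x sides
- socket_medium: the middle deep impact socket: dark steel cylinder 37.5 mm across, 78 mm long, standing mouth down in the tray, any place and yaw. Origin: centre of the mouth; z up. Mouth: hexagonal hole 26 mm across flats, 24 mm deep, for a 24 mm nut; two flats face +x and -x. Grip it 24 to 78 mm above the mouth, where it is fully round. A dark pin dot near the top marks the +x and -x sides
- socket_large: the largest deep impact socket: dark steel cylinder 46 mm across, 78 mm long, standing mouth down in the tray, any place and yaw. Origin: centre of the mouth; z up. Mouth: hexagonal hole 32 mm across flats, 24 mm deep, for a 30 mm nut; two flats face +x and -x. Grip it 24 to 78 mm above the mouth, where it is fully round. A dark pin dot near the top marks the +x and -x sides
- adapter: bystander: a bright steel drive adapter, 27 mm diameter, 37 mm high, standing in the tray's corner near x = -30, y = +125 mm of the tray; origin under its centre. To be left alone
- ratchet: bystander: a ratchet handle lying near the robot, 260 mm long, up to 36 mm high; origin under its middle, head towards its +x. To be left alone
- screwdriver: bystander: a black screwdriver 200 mm long, 26 mm thick, lying behind the tray and vise; origin under its middle, along its x. To be left alone
- tape_roll: bystander: a grey roll of tape lying flat, 104 mm diameter, 48 mm high; origin under its centre. To be left alone
- tumbler: bystander: a dark drinking tumbler, 84 mm diameter, 142 mm high; origin under its centre. To be left alone
- multimeter: bystander: a yellow multimeter lying flat, 88 x 178 x 42 mm; origin under its centre. To be left alone

How it is judged:
By the outcome, as a careful person would: the job done as asked, in the order asked, and still so for the second after the job is handed in, while the arm keeps its last pose, push and grip.
It also fails if it takes over 72 s, if anything falls off the work surface, if the arm or the gripper's body presses on something with over 40 N, if the wrist force passes 120 N, or if a joint passes its speed limit or range.

## Working session

There is one attempt and no reset: what is moved stays moved. The work goes in short steps, Python scripts to look and compute and a tool call to move; the robot and the scene stay as the last step left them, time stands still between calls to the robot, and variables do not carry over. Pictures are saved under pics/ and viewed, about 8 in all and at most 12, crops included, and the job is handed in when it is done.

Besides the shell and the picture viewer there is one more tool, called after "Emit:" as name(argument=value, ...), one argument or row to a line, values as JSON. drive_tool: Moves the arm, as the interface text tells. Its arguments: {"type":"object","properties":{"increments":{"type":"array","items":{"type":"object","properties":{"grip":{"type":"number"},"tx":{"type":"number"},"ty":{"type":"number"},"tz":{"type":"number"},"turn":{"type":"number"}}}},"newtons":{"type":"number"}},"required":["increments"]}

```bash
ls; mkdir -p pics; python3 - <<'E'
from cell import *
import cv2
print(observe())
for n in("top","side"):
    print(n,camera_info(n)); cv2.imwrite(f"pics/{n}0.png",get_image(n)[:,:,::-1])
import numpy as np
cv2.imwrite("pics/both.png",cv2.resize(np.vstack([cv2.imread("pics/top0.png"),cv2.imread("pics/side0.png")]),(480,600)))
E
```

```text
pics
{'clock': 0.0, 'joints': array([ 1.15942412,  0.43518242,  0.02498367,  1.57408326, -0.01158549,
        1.13401542, -0.07510607]), 'dq': array([-1.65913085e-05, -2.15059646e-03,  5.97098916e-04, -9.00211081e-04,
        8.19938405e-04,  5.34297020e-04,  5.59667672e-04]), 'joint_efforts': array([ 1.34592028e-04, -6.67849231e+01,  9.85641740e-01, -3.14464009e+01,
       -6.02508523e-02,  4.25724720e-02,  1.63300879e-04]), 'position': array([ 0.18971102, -0.59497786,  0.22597566]), 'ee_rot': array([-3.10277049e+00, -4.82741172e-01,  6.14354460e-04]), 'force': array([ 0.25890001, -0.31496587,  0.67656412]), 'ft_torque': array([-0.00514315,  0.03652083,  0.00099453]), 'width': 1.001583313650859}
top {'fx': 467.7581976682294, 'fy': 467.7581976682294, 'cx': 324.84017985910134, 'cy': 200.85258240767095, 'eye': array([0.46063573, 0.12601083, 1.29544793]), 'rotation': array([-2.18586651,  2.14651638, -0.08012288])}
side {'fx': 379.5055134099713, 'fy': 379.5055134099713, 'cx': 315.4946846496708, 'cy': 205.61997825864162, 'eye': array([0.11019078, 0.627458  , 0.65849452]), 'rotation': array([-0.98041845,  2.38522626, -1.16077479])}
```

View pics/top0.png

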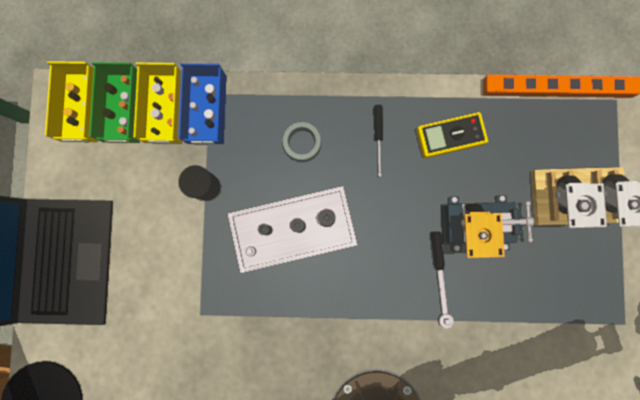

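View pics/side0.png

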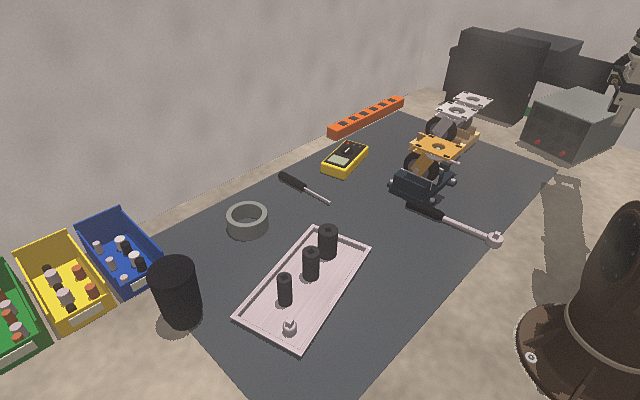

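```bash
cat > h.py <<'E'
import numpy as np, cv2
from scipy.spatial.transform import Rotation as R
from cell import *
def K(n):
    c=camera_info(n); return c,R.from_rotvec(c['rotation']).as_matrix()
def ray(n,uv,z):
    c,M=K(n); d=M@np.array([(uv[0]-c['cx'])/c['fx'],(uv[1]-c['cy'])/c['fy'],1]); e=c['eye']; return e+d*(z-e[2])/d[2]
def proj(n,p):
    c,M=K(n); q=M.T@(np.asarray(p)-c['eye']); return np.array([c['cx']+c['fx']*q[0]/q[2],c['cy']+c['fy']*q[1]/q[2]])
def avg(n,k=4): return np.mean([get_image(n).astype(float) for _ in range(k)],0)[:,:,::-1].astype(np.uint8)
def crop(im,x,y,w,h,s): return cv2.resize(im[y:y+h,x:x+w],None,fx=s,fy=s,interpolation=cv2.INTER_CUBIC)
E
python3 - <<'E'
from h import *
t=avg("top",3); s=avg("side",3); np.savez("im0",t=t,s=s)
a=crop(t,225,180,135,95,3); b=crop(t,460,205,53,60,7)
c=crop(s,270,220,75,90,6); 
o=np.zeros((600,800,3),np.uint8)
a=crop(t,250,200,95,45,4.2);o[:a.shape[0],:a.shape[1]]=a
b=crop(t,460,205,50,60,6);o[200:560,:300]=b[:360]
c=crop(s,268,218,76,92,5);o[140:600,300+120:]=c[:, :380]
cv2.imwrite("pics/c1.png",o)
for n,uv,z in[("nut",(485,236),.156),("S",(265,229),.081),("M",(298,225),.081),("L",(327,217),.081),("ad",(251,252),.037),("r",(446,321),.03),("caster2",(586,205),.16)]: print(n,ray("top",uv,z).round(4))
E
```

```text
nut [ 0.4864 -0.2417  0.156 ]
S [0.4956 0.3024 0.081 ]
M [0.5075 0.2168 0.081 ]
L [0.5297 0.1419 0.081 ]
ad [0.4346 0.3445 0.037 ]
r [ 0.2631 -0.1771  0.03  ]
caster2 [ 0.5654 -0.4837  0.16  ]
```

View pics/c1.png

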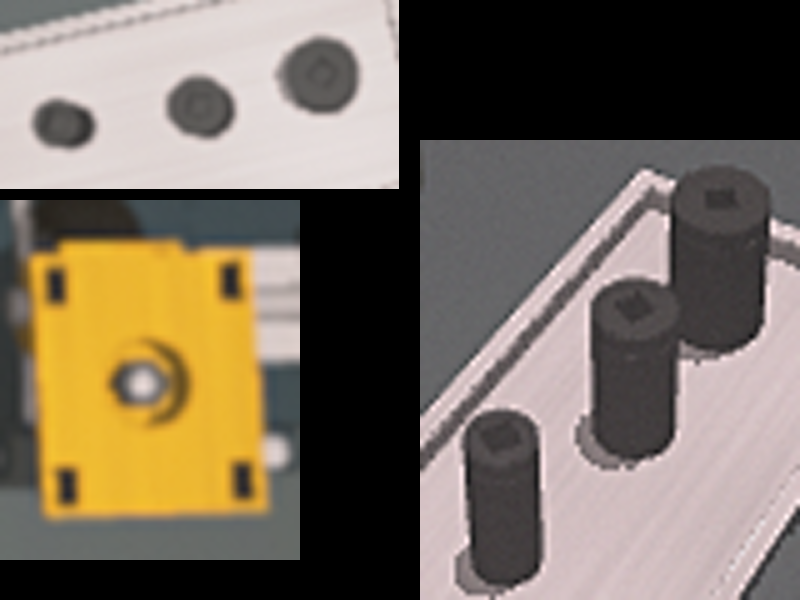

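```bash
python3 - <<'E'
from h import *
d=np.load("im0.npz");t,s=d['t'],d['s']
def st(im,lo,hi): return np.clip((im.astype(float)-lo)*255/(hi-lo),0,255).astype(np.uint8)
o=np.zeros((600,800,3),np.uint8)
c=st(crop(s,270,218,72,92,6),25,120);o[:552,:432]=c
b=crop(t,472,223,26,26,10);o[:260,440:700]=b
e=crop(s,415,130,55,35,6);o[270:480,440:770]=e
cv2.imwrite("pics/c2.png",o)
hsv=cv2.cvtColor(crop(t,450,200,70,70,8),cv2.COLOR_BGR2HSV)
m=((hsv[:,:,1]>120)&(hsv[:,:,2]>110)&(abs(hsv[:,:,0].astype(int)-22)<10)).astype(np.uint8)*255
cs,h=cv2.findContours(m,cv2.RETR_CCOMP,cv2.CHAIN_APPROX_NONE)
for c,hh in zip(cs,h[0]):
    if cv2.contourArea(c)>500:
        P=np.array([ray("top",((p[0][0]+.5)/8-.5+450,(p[0][1]+.5)/8-.5+200),.162)[:2] for p in c],np.float32)
        print(hh[3],[np.round(v,4) for v in cv2.minAreaRect(P)],[np.round(v,4) for v in cv2.minEnclosingCircle(P)], np.sqrt(4*cv2.contourArea(P)/np.pi).round(4))
E
```

```text
-1 [array([ 0.4914, -0.2371]), array([0.1117, 0.0921]), np.float64(2.9274)] [array([ 0.4891, -0.238 ]), np.float64(0.0681)] 0.1111
0 [array([ 0.4466, -0.2054]), array([0.0131, 0.0063]), np.float64(1.1061)] [array([ 0.4466, -0.2051]), np.float64(0.0067)] 0.0095
0 [array([ 0.4502, -0.275 ]), array([0.0134, 0.0063]), np.float64(3.8905)] [array([ 0.4501, -0.2748]), np.float64(0.0068)] 0.0096
0 [array([ 0.488 , -0.2349]), array([0.0194, 0.0198]), np.float64(45.2638)] [array([ 0.4885, -0.2353]), np.float64(0.0117)] 0.0197
0 [array([ 0.5269, -0.2015]), array([0.0127, 0.0061]), np.float64(2.8159)] [array([ 0.5269, -0.2017]), np.float64(0.0065)] 0.0093
0 [array([ 0.53  , -0.2714]), array([0.0063, 0.0133]), np.float64(89.1721)] [array([ 0.5298, -0.2715]), np.float64(0.0067)] 0.0096
```

View pics/c2.png

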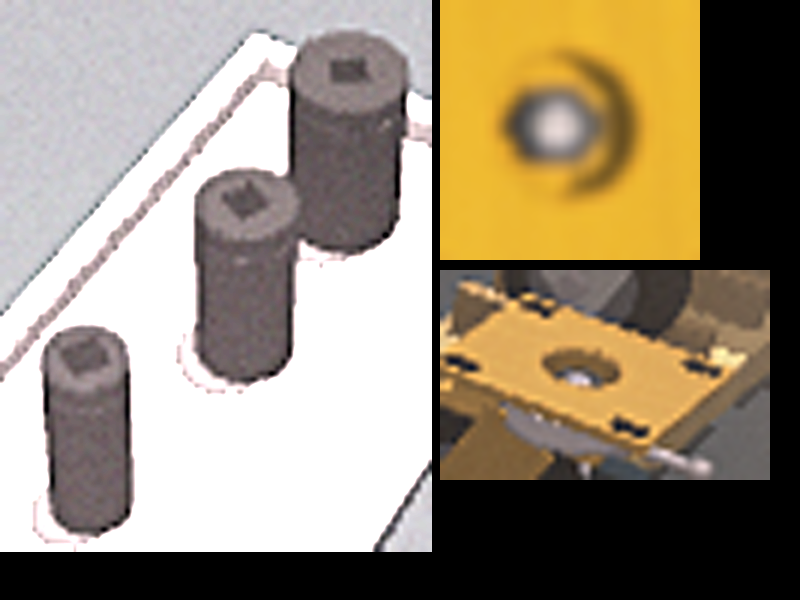

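```bash
python3 - <<'E'
from h import *
import cell
print([k for k in dir(cell) if not k.startswith('_')], getattr(cell,'grip_point_offset',None))
print("dish side",ray("side",(438.2,146.1),.162), "dish side l/r",ray("side",((543-440)/6+414.6,146.1),.162),ray("side",((620-440)/6+414.6,146.1),.162))
print("nut top",ray("top",(482.65,235.25),.156))
d=np.load("im0.npz");s=d['s'];t=d['t']
for n,c in [("S",(86,355)),("M",(245,200)),("L",(350,70))]:
    p=ray("side",(c[0]/6+269.6,c[1]/6+217.6),.081); print(n,"side top hole centre",p)
    # rectify top face
    S=8 # px/mm... 4mm grid
    H=np.float32([proj("side",p+np.array([dx,dy,0])) for dx,dy in((-.015,-.015),(.015,-.015),(.015,.015),(-.015,.015))])
    W=cv2.getPerspectiveTransform(H,np.float32([(0,0),(240,0),(240,240),(0,240)]))
    g=cv2.warpPerspective(cv2.cvtColor(s,cv2.COLOR_BGR2GRAY),W,(240,240),flags=cv2.INTER_CUBIC)
    # image right = +x, down = +y
    q=cv2.GaussianBlur(g,(0,0),4)
    m=np.zeros_like(q);cv2.circle(m,(120,120),80,255,-1)
    lo,hi=np.percentile(q[m>0],[3,80]);b=((q<(lo+hi)/2)&(m>0)).astype(np.uint8)
    nn,lab,stt,cen=cv2.connectedComponentsWithStats(b);k=lab[110:130,110:130].ravel();k=np.bincount(k[k>0]).argmax()
    cs,_=cv2.findContours((lab==k).astype(np.uint8),0,1);r=cv2.minAreaRect(max(cs,key=cv2.contourArea));print("  hole ctr mm off",(np.array(r[0])-120)/8,"size mm",np.array(r[1])/8,"ang",r[2])
    cv2.imwrite(f"pics/r{n}.png",np.clip((g.astype(int)-20)*3,0,255))
cv2.imwrite("pics/r.png",np.hstack([cv2.imread(f"pics/r{n}.png") for n in "SML"]))
E
```

```text
['PlanningError', 'camera_info', 'get_image', 'grip_point_offset', 'observe', 'sign_off'] 0.0188
dish side [ 0.48762828 -0.23908969  0.162     ] dish side l/r [ 0.49960193 -0.22670277  0.162     ] [ 0.47570238 -0.25142722  0.162     ]
nut top [ 0.48805703 -0.23602647  0.156     ]
S side top hole centre [0.49547364 0.30621058 0.081     ]
  hole ctr mm off [ 0.08658314 -0.23222351] size mm [15.24141216 13.70888901] ang 73.3007583618164
M side top hole centre [0.50879422 0.21854625 0.081     ]
  hole ctr mm off [ 0.11820889 -0.21372223] size mm [13.81099701 14.6836338 ] ang 80.04937744140625
L side top hole centre [0.5291866  0.14167096 0.081     ]
  hole ctr mm off [0.29649162 0.53687859] size mm [13.68683815 12.5636673 ] ang 50.64824676513672[ WARN:0@0.640] global loadsave.cpp:1063 imwrite_ Unsupported depth image for selected encoder is fallbacked to CV_8U.
```

View pics/r.png

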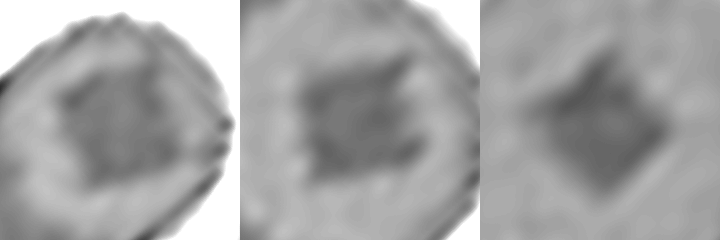

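Emit:
drive_tool(
  increments=[
    {"grip":-1,"tx":0.75,"ty":0.98,"tz":0.185,"turn":0.7},
    {"grip":-1,"tx":0.75,"ty":0.98,"tz":0.185,"turn":0.7},
    {"grip":-1,"tx":0.75,"ty":0.98,"tz":0.185,"turn":0.7},
    {"grip":-1,"tx":0.75,"ty":0.98,"tz":0.185,"turn":0.7},
    {"grip":-1,"tx":0.75,"ty":0.98,"tz":0.185,"turn":0.7},
    {"grip":-1,"tx":0.75,"ty":0.98,"tz":0.185,"turn":0.7},
    {"grip":-1,"tx":0.75,"ty":0.98,"tz":0.185,"turn":0.7},
    {"grip":-1,"tx":0.75,"ty":0.98,"tz":0.185,"turn":0.7},
    {"grip":-1,"tx":0.75,"ty":0.98,"tz":0.185,"turn":0.7},
    {"grip":-1,"tx":0.75,"ty":0.98,"tz":0.185,"turn":0.7},
    {"grip":-1,"tx":0.75,"ty":0.98,"tz":0.185,"turn":0.7},
    {"grip":-1,"tx":0.75,"ty":0.98,"tz":0.185,"turn":0.7},
  ],
)

```text
clock: 1.6
position: [0.4906, -0.2023, 0.3007]
ee_rot: [2.722, 1.568, 0.0]
force: [-0.3, -1.7, 0.0]
width: 0.999
```

Emit:
drive_tool(
  increments=[
    {"grip":-1,"tx":0,"ty":1,"tz":-0.1,"turn":0.7},
    {"grip":-1,"tx":0,"ty":1,"tz":-0.1,"turn":0.7},
    {"grip":-1,"tx":0,"ty":1,"tz":-0.1,"turn":0.7},
    {"grip":-1,"tx":0,"ty":1,"tz":-0.1,"turn":0.7},
    {"grip":-1,"tx":0,"ty":1,"tz":-0.1,"turn":0.7},
    {"grip":-1,"tx":0,"ty":1,"tz":-0.1,"turn":0.7},
    {"grip":-1,"tx":0,"ty":1,"tz":-0.1,"turn":0.7},
    {"grip":-1,"tx":0,"ty":1,"tz":-0.1,"turn":0.7},
    {"grip":-1,"tx":0,"ty":1,"tz":-0.1,"turn":0.7},
    {"grip":-1,"tx":0,"ty":1,"tz":-0.1,"turn":0.7},
  ],
)

```text
clock: 2.6
position: [0.4904, 0.1976, 0.2602]
ee_rot: [-1.978, -2.44, 0.002]
force: [-0.3, -0.4, -0.1]
width: 0.998
```

Emit:
drive_tool(
  increments=[
    {"grip":-1,"tx":0.012,"ty":0.266,"tz":-0.3},
    {"grip":-1,"tx":0.012,"ty":0.266,"tz":-0.3},
    {"grip":-1,"tx":0.012,"ty":0.266,"tz":-0.3},
    {"grip":-1,"tx":0.012,"ty":0.266,"tz":-0.3},
    {"grip":-1,"tx":0.012,"ty":0.266,"tz":-0.3},
    {"grip":-1,"tx":0.012,"ty":0.266,"tz":-0.3},
  ],
)

```text
invalid input
```

Emit:
drive_tool(
  increments=[
    {"grip":-1,"tx":0.012,"ty":0.266,"tz":-0.3,"turn":0},
    {"grip":-1,"tx":0.012,"ty":0.266,"tz":-0.3,"turn":0},
    {"grip":-1,"tx":0.012,"ty":0.266,"tz":-0.3,"turn":0},
    {"grip":-1,"tx":0.012,"ty":0.266,"tz":-0.3,"turn":0},
    {"grip":-1,"tx":0.012,"ty":0.266,"tz":-0.3,"turn":0},
    {"grip":-1,"tx":0.012,"ty":0.266,"tz":-0.3,"turn":0},
  ],
)

```text
clock: 3.2
position: [0.4966, 0.3016, 0.1411]
ee_rot: [1.981, 2.437, -0.002]
force: [-0.1, -0.2, 0.2]
width: 0.997
```

```bash
python3 - <<'E'
from h import *
print(observe()['position'])
t=avg("top",2); s=avg("side",2)
o=np.zeros((560,800,3),np.uint8)
a=crop(t,240,190,80,65,4);o[:260,:320]=a
c=crop(s,245,190,100,115,4.8);o[:552,320:800]=c
cv2.imwrite("pics/c3.png",o)
E
```

```text
[0.49664961 0.3015823  0.14110239]
```

View pics/c3.png

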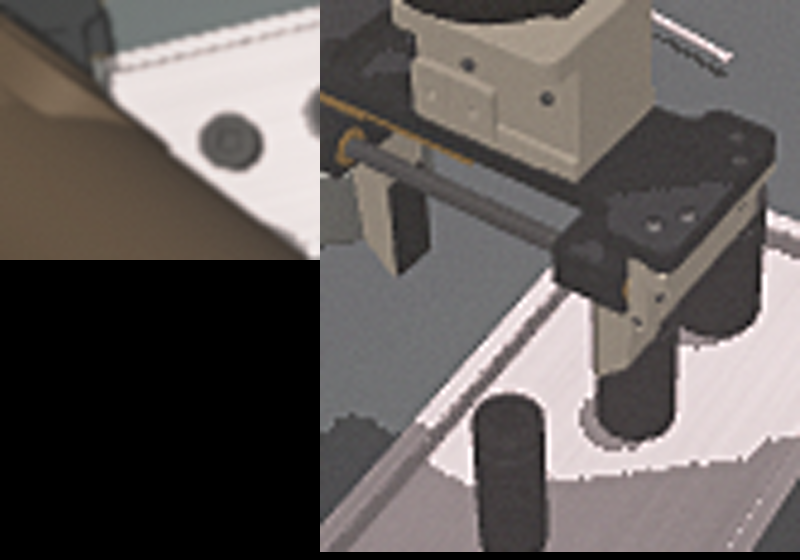

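Emit:
drive_tool(
  increments=[
    {"grip":-1,"tx":-0.003,"ty":0.006,"tz":-0.1,"turn":0},
    {"grip":-1,"tx":-0.003,"ty":0.006,"tz":-0.18,"turn":0},
    {"grip":-1,"tx":-0.003,"ty":0.006,"tz":-0.24,"turn":0},
    {"grip":-1,"tx":-0.003,"ty":0.006,"tz":-0.279,"turn":0},
    {"grip":-1,"tx":-0.003,"ty":0.006,"tz":-0.279,"turn":0},
    {"grip":1,"tx":-0.003,"ty":0.006,"tz":-0.279,"turn":0},
    {"grip":1,"tx":-0.003,"ty":0.006,"tz":-0.279,"turn":0},
    {"grip":1,"tx":-0.003,"ty":0.006,"tz":-0.279,"turn":0},
    {"grip":1,"tx":-0.003,"ty":0.006,"tz":-0.279,"turn":0},
    {"grip":1,"tx":-0.003,"ty":0.006,"tz":-0.279,"turn":0},
    {"grip":1,"tx":-0.003,"ty":0.006,"tz":-0.279,"turn":0},
    {"grip":1,"tx":-0.003,"ty":0.006,"tz":-0.279,"turn":0},
    {"grip":1,"tx":-0.003,"ty":0.006,"tz":-0.279,"turn":0},
    {"grip":1,"tx":-0.003,"ty":0.006,"tz":-0.279,"turn":0},
  ],
  newtons=30,
)

```text
clock: 4.8
position: [0.4953, 0.3052, 0.0301]
ee_rot: [1.98, 2.437, 0.001]
force: [0.3, -0.4, 0.4]
width: 0.324
```

Emit:
drive_tool(
  increments=[
    {"grip":1,"tx":0,"ty":0,"tz":0.1,"turn":0},
    {"grip":1,"tx":0,"ty":0,"tz":0.2,"turn":0},
    {"grip":1,"tx":-0.1,"ty":0,"tz":0.97,"turn":0.5},
    {"grip":1,"tx":-0.1,"ty":0,"tz":0.97,"turn":0.5},
    {"grip":1,"tx":-0.1,"ty":0,"tz":0.97,"turn":0.5},
    {"grip":1,"tx":-0.1,"ty":0,"tz":0.97,"turn":0.5},
    {"grip":1,"tx":-0.1,"ty":0,"tz":0.97,"turn":0.5},
    {"grip":1,"tx":-0.1,"ty":0,"tz":0.97,"turn":0.5},
    {"grip":1,"tx":-0.1,"ty":0,"tz":0.97,"turn":0.5},
    {"grip":1,"tx":-0.1,"ty":0,"tz":0.97,"turn":0.5},
    {"grip":1,"tx":-0.1,"ty":0,"tz":0.97,"turn":0.5},
    {"grip":1,"tx":-0.1,"ty":0,"tz":0.97,"turn":0.5},
  ],
)

```text
clock: 6.0
position: [0.4552, 0.3042, 0.4157]
ee_rot: [-1.283, -2.867, 0.003]
force: [1.0, 0.1, -2.5]
width: 0.321
```

```bash
python3 - <<'E'
from h import *
o=observe();p=o['position'];print(p,o['ee_rot'],o['width'])
s=avg("side",4); q=proj("side",p);print(q,proj("side",p+[0,0,.05])-q)
x,y=int(q[0])-45,int(q[1])-60
c=crop(s,x,y,90,90,6.6); print(x,y)
cv2.imwrite("pics/c4.png",np.clip((c.astype(float)-10)*2,0,255).astype(np.uint8))
E
```

```text
[0.45518324 0.30423422 0.41572766] [-1.2828556  -2.86708525  0.0034594 ] 0.3209828668352676
[296.39019873 129.49936852] [ -0.53581246 -35.18409319]
251 69
```

View pics/c4.png

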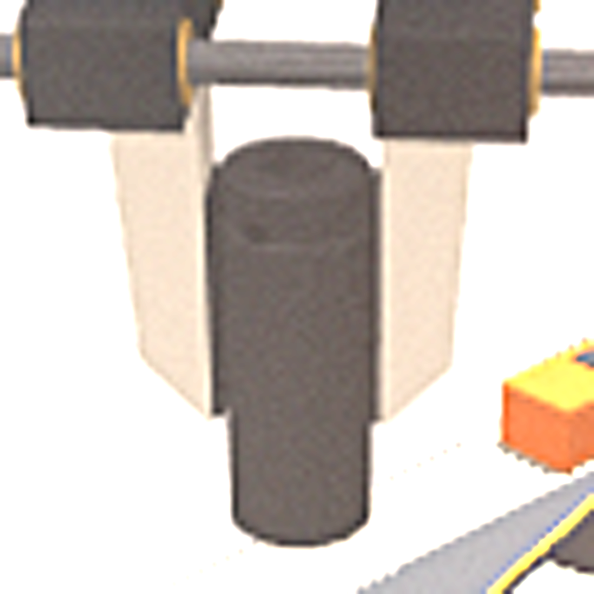

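Emit:
drive_tool(
  increments=[
    {"grip":1,"tx":0,"ty":0,"tz":0,"turn":-0.7},
    {"grip":1,"tx":0,"ty":0,"tz":0,"turn":-0.7},
    {"grip":1,"tx":0,"ty":0,"tz":0,"turn":-0.7},
    {"grip":1,"tx":0,"ty":0,"tz":0,"turn":-0.7},
    {"grip":1,"tx":0,"ty":0,"tz":0,"turn":-0.7},
    {"grip":1,"tx":0,"ty":0,"tz":0,"turn":-0.7},
  ],
)

```text
clock: 6.8
position: [0.4552, 0.3048, 0.4166]
ee_rot: [-2.227, -2.215, 0.001]
force: [-0.8, 0.1, -2.3]
width: 0.32
```

Emit:
drive_tool(
  increments=[
    {"grip":1,"tx":0,"ty":0,"tz":0,"turn":-0.7},
    {"grip":1,"tx":0,"ty":0,"tz":0,"turn":-0.7},
    {"grip":1,"tx":0,"ty":0,"tz":0,"turn":-0.7},
    {"grip":1,"tx":0,"ty":0,"tz":0,"turn":-0.7},
    {"grip":1,"tx":0,"ty":0,"tz":0,"turn":-0.7},
    {"grip":1,"tx":0,"ty":0,"tz":0,"turn":-0.7},
    {"grip":1,"tx":0,"ty":0,"tz":0,"turn":-0.7},
  ],
)

```text
clock: 7.5
position: [0.4551, 0.3049, 0.4164]
ee_rot: [-2.869, -1.279, 0.002]
force: [-0.8, 0.4, -2.5]
width: 0.322
```

```bash
python3 - <<'E'
from h import *
o=observe();p=o['position'];print(p,o['ee_rot'],o['width'])
s=avg("side",4); q=proj("side",p);print(q)
m=p-[0,0,.014];a=proj("side",m)
lat=np.array([-.683,-.730,0]);print("px/mm lateral",(proj("side",m+.001*lat)-a), a)
g=cv2.cvtColor(s,cv2.COLOR_BGR2GRAY)
for dz in(-.008,-.014,-.018,.004,.012):
  r=int(round(proj("side",p+[0,0,dz])[1]));print(dz,r,g[r,275:320].tolist())
x,y=int(q[0])-45,int(q[1])-60
cv2.imwrite("pics/c5.png",np.clip((crop(s,x,y,90,90,6.6).astype(float)-10)*2,0,255).astype(np.uint8));print(x,y)
E
```

```text
[0.45512511 0.30486943 0.41637559] [-2.86898878e+00 -1.27928222e+00  1.80040882e-03] 0.32190254673930757
[296.07626021 129.2340271 ]
px/mm lateral [ 0.71883645 -0.00514918] [296.22037897 138.3619036 ]
-0.008 134 [161, 160, 159, 162, 162, 161, 162, 162, 170, 103, 57, 63, 59, 99, 113, 111, 111, 111, 111, 112, 111, 112, 111, 112, 111, 112, 111, 112, 113, 116, 41, 133, 163, 156, 156, 152, 157, 156, 157, 156, 158, 160, 161, 164, 161]
-0.014 138 [162, 162, 162, 157, 162, 160, 162, 164, 173, 102, 55, 67, 67, 64, 65, 67, 65, 66, 64, 63, 65, 65, 64, 63, 63, 61, 65, 64, 61, 59, 49, 135, 164, 158, 157, 159, 157, 156, 163, 166, 162, 129, 175, 185, 185]
-0.018 141 [161, 162, 161, 162, 163, 164, 162, 164, 170, 140, 50, 64, 64, 64, 65, 67, 66, 62, 64, 64, 65, 64, 65, 64, 64, 65, 62, 66, 63, 57, 48, 138, 163, 156, 158, 136, 195, 184, 188, 186, 186, 180, 185, 188, 191]
0.004 127 [162, 163, 164, 163, 159, 162, 161, 163, 174, 72, 59, 64, 56, 135, 123, 121, 122, 121, 122, 122, 121, 125, 122, 122, 121, 121, 121, 122, 123, 130, 47, 133, 164, 159, 156, 157, 156, 157, 156, 157, 158, 158, 160, 161, 160]
0.012 121 [165, 161, 163, 162, 163, 162, 166, 167, 177, 47, 62, 63, 65, 133, 125, 121, 122, 121, 121, 120, 119, 123, 121, 123, 122, 118, 122, 122, 121, 127, 48, 137, 167, 161, 158, 161, 158, 159, 158, 159, 158, 159, 158, 159, 162]
251 69
```

View pics/c5.png

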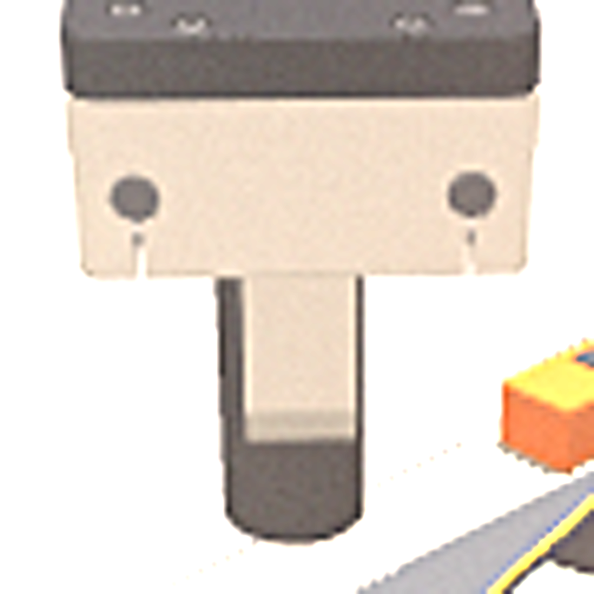

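Emit:
drive_tool(
  increments=[
    {"grip":1,"tx":0.01,"ty":-0.09,"tz":0,"turn":0.1},
    {"grip":1,"tx":0.08,"ty":-0.95,"tz":-0.2,"turn":0.707},
    {"grip":1,"tx":0.08,"ty":-0.95,"tz":-0.2,"turn":0.707},
    {"grip":1,"tx":0.08,"ty":-0.95,"tz":-0.2,"turn":0.707},
    {"grip":1,"tx":0.08,"ty":-0.95,"tz":-0.2,"turn":0.707},
    {"grip":1,"tx":0.08,"ty":-0.95,"tz":-0.2,"turn":0.707},
    {"grip":1,"tx":0.08,"ty":-0.95,"tz":-0.2,"turn":0.707},
    {"grip":1,"tx":0.08,"ty":-0.95,"tz":-0.2,"turn":0.707},
    {"grip":1,"tx":0.08,"ty":-0.95,"tz":-0.2,"turn":0.707},
    {"grip":1,"tx":0.08,"ty":-0.95,"tz":-0.2,"turn":0.707},
    {"grip":1,"tx":0.08,"ty":-0.95,"tz":-0.2,"turn":0.707},
    {"grip":1,"tx":0.08,"ty":-0.95,"tz":-0.2,"turn":0.707},
  ],
)

```text
clock: 8.9
position: [0.4874, -0.0737, 0.3369]
ee_rot: [-2.213, -2.229, 0.0]
force: [0.3, 1.0, -2.3]
width: 0.321
```

Emit:
drive_tool(
  increments=[
    {"grip":1,"tx":0.0015,"ty":-0.417,"tz":-0.2,"turn":0},
    {"grip":1,"tx":0.0015,"ty":-0.417,"tz":-0.2,"turn":0},
    {"grip":1,"tx":0.0015,"ty":-0.417,"tz":-0.2,"turn":0},
    {"grip":1,"tx":0.0015,"ty":-0.417,"tz":-0.2,"turn":0},
    {"grip":1,"tx":0.0015,"ty":-0.417,"tz":-0.3,"turn":0},
    {"grip":1,"tx":0.0015,"ty":-0.417,"tz":-0.335,"turn":0},
    {"grip":1,"tx":0.0015,"ty":-0.417,"tz":-0.335,"turn":0},
  ],
)

```text
clock: 9.6
position: [0.4873, -0.2387, 0.201]
ee_rot: [-2.208, -2.229, 0.002]
force: [-0.3, 0.6, -1.7]
width: 0.323
```

```bash
python3 - <<'E'
from h import *
o=observe();p=o['position'];print(p,o['ee_rot'],o['force'])
s=avg("side",4)
cv2.imwrite("pics/c6.png",crop(s,405,85,70,80,7))
E
```

```text
[ 0.4873019  -0.23872488  0.2009652 ] [-2.20772667e+00 -2.22948817e+00  1.50933002e-03] [-0.33160714  0.59635348 -1.69803249]
```

View pics/c6.png

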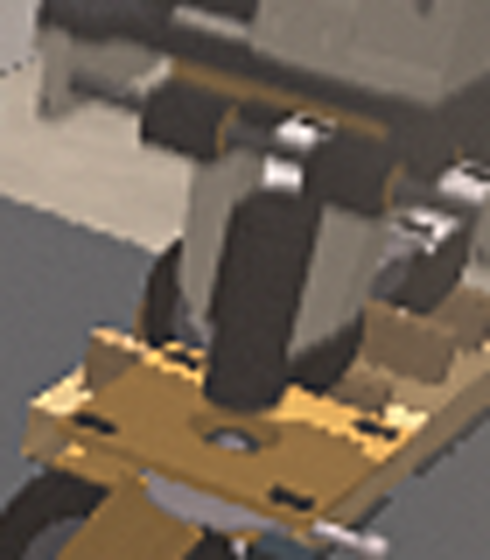

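Emit:
drive_tool(
  increments=[
    {"grip":1,"tx":0.002,"ty":-0.0045,"tz":-0.01,"turn":0},
    {"grip":1,"tx":0.002,"ty":-0.0045,"tz":-0.02,"turn":0},
    {"grip":1,"tx":0.002,"ty":-0.0045,"tz":-0.028,"turn":0},
    {"grip":1,"tx":0.002,"ty":-0.0045,"tz":-0.035,"turn":0},
    {"grip":1,"tx":0.002,"ty":-0.0045,"tz":-0.038,"turn":0},
    {"grip":1,"tx":0.002,"ty":-0.0045,"tz":-0.038,"turn":0},
  ],
)

```text
clock: 10.4
position: [0.49, -0.2417, 0.189]
ee_rot: [2.21, 2.23, 0.001]
force: [-0.9, -1.1, -2.7]
width: 0.319
```

```bash
python3 - <<'E'
from h import *
for i in range(3):
    o=observe();print(o['clock'],o['position'].round(4),o['force'].round(1),o['ft_torque'].round(2)); get_image("side")
E
```

```text
10.4 [ 0.49   -0.2417  0.189 ] [-0.9 -1.1 -2.7] [-0.01 -0.06 -0.  ]
10.45 [ 0.4901 -0.2418  0.1892] [ 0.5 -0.8 -2. ] [-0.02 -0.1   0.02]
10.5 [ 0.4902 -0.2418  0.1893] [-0.4  0.1 -2. ] [-0.04 -0.09  0.07]
```

Emit:
drive_tool(
  increments=[
    {"grip":1,"tx":-0.003,"ty":0.001,"tz":-0.004,"turn":0},
    {"grip":1,"tx":-0.003,"ty":0.001,"tz":-0.008,"turn":0},
    {"grip":1,"tx":-0.003,"ty":0.001,"tz":-0.012,"turn":0},
    {"grip":1,"tx":-0.003,"ty":0.001,"tz":-0.012,"turn":0},
  ],
)

```text
clock: 10.95
position: [0.4888, -0.2414, 0.1843]
ee_rot: [2.21, 2.23, 0.001]
force: [-0.5, -0.6, -2.6]
width: 0.323
```

Emit:
drive_tool(
  increments=[
    {"grip":1,"tx":-0.002,"ty":0.002,"tz":-0.005,"turn":0},
    {"grip":1,"tx":-0.002,"ty":0.002,"tz":-0.01,"turn":0},
    {"grip":1,"tx":-0.002,"ty":0.002,"tz":-0.015,"turn":0},
    {"grip":1,"tx":-0.002,"ty":0.002,"tz":-0.018,"turn":0},
  ],
)

```text
clock: 11.35
position: [0.4881, -0.2407, 0.1769]
ee_rot: [2.21, 2.23, 0.001]
force: [-0.6, -1.2, -1.8]
width: 0.324
```

Emit:
drive_tool(
  increments=[
    {"grip":1,"tx":0,"ty":0,"tz":-0.006,"turn":0},
    {"grip":1,"tx":0,"ty":0,"tz":-0.012,"turn":0},
    {"grip":1,"tx":0,"ty":0,"tz":-0.017,"turn":0},
    {"grip":1,"tx":0,"ty":0,"tz":-0.02,"turn":0},
    {"grip":1,"tx":0,"ty":0,"tz":-0.022,"turn":0},
    {"grip":1,"tx":0,"ty":0,"tz":-0.022,"turn":0},
  ],
)

```text
clock: 11.95
position: [0.4883, -0.2409, 0.1708]
ee_rot: [2.209, 2.228, 0.001]
force: [-7.9, 3.0, 26.7]
width: 0.323
```

```bash
python3 - <<'E'
from h import *
s=avg("side",3);t=avg("top",1)
for i in range(2):
    o=observe();print(o['clock'],o['position'].round(4),o['force'].round(1),o['ee_rot'],o['width']); get_image("side")
im=np.hstack([crop(s,405,85,70,80,5.7),crop(t,225,180,150,152,3)[:456]])
cv2.imwrite("pics/c7.png",im)
E
```

```text
12.15 [ 0.4883 -0.2409  0.1708] [-9.4  3.6 26.3] [2.20881541e+00 2.22788889e+00 1.06180981e-03] 0.32244252108223154
12.2 [ 0.4884 -0.2409  0.1708] [-9.4  2.3 27.5] [2.20879094e+00 2.22781194e+00 1.13388304e-03] 0.3216725919210265
```

View pics/c7.png

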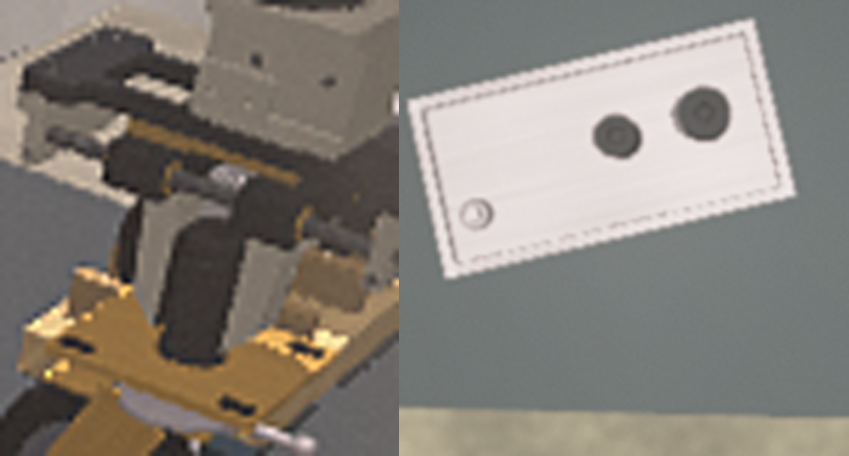

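```bash
python3 -c "
from cell import *
print(sign_off())"
```

```text
the job is handed in; nothing more can be done
None
```

The small socket is the one that fits, and I handed in with it still gripped and seated on the nut. In the camera images the dish measured about 35 mm and the nut about 22 mm across corners. Both pointed to the 19 mm nut, so I tried the small socket first, and it fitted. The medium and large sockets were never moved.

**How it went:** I gripped the small socket and read its yaw from the pin dot and the square drive hole. I then turned it to line up with the nut and lowered it. It slid past the nut's top with no contact force.

**Last checks:**
- **Depth:** the TCP stopped at z = 0.1708 m. Given the height I gripped it at, that puts the mouth at about 0.144 m, which is the dish floor.
- **Force:** there was a steady upward reaction of about 27 N and a sideways force of about 10 N, well within the limits.
- **Grip:** the opening of about 30 mm matches the small socket's diameter.
- **Pictures:** the socket stands upright in the dish, and the other two sockets and the adapter are still standing in the tray. I took no last close-up of the rest of the bench; the arm's path did not come near those items.

**Disagreement:** early position estimates differed by up to about 4 mm. My by-eye reading of the small socket in the top view was the worst, and the nut readings differed by up to 3 mm. I relied on the side view and on measuring the socket in the fingers, and the clean insertion bore that out.

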